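# Register the six-well vial block in the corner of the locating plate

## Robot

A 7-joint arm with a two-finger parallel gripper is mounted at the origin on a cart in front of the work surface, level with it; the furniture and walls round the work are solid. World frame = base frame: x ahead of the robot, y to its left, z up, the work surface at z = 0. Lengths are in m, angles in degrees, forces in N, time in s.
With the tool pointing down it reaches from about 0.35 to 0.9 m from the base axis. Payload 19.9 kg.
Tool frame: the origin (TCP) lies midway between the tips of the shut fingers; the grasp point (between the pads) lies 19 mm behind it (robot.grasp_offset is the distance from the TCP to the grasp point, in m); z points along the fingers, y is the line along which they close (so a half turn about z gives the same grasp; the last joint's range is limited). The gripper opens to 85 mm and grips with 20 to 120 N. Pads are 22 mm wide; open, the fingers measure 114 mm over their backs; the gripper's body (76 mm by 85 mm) begins 54 mm behind the grasp point. The pads swing forward as they close: fully open they stand 13 mm farther back than shut.
Start: joints at [71.992, 23.915, -0.59, 92.452, 0.269, 63.638, -3.037], TCP at [0.168, -0.602, 0.21] pointing down, gripper open.
Joint ranges: [-161.28, 161.28], [-22.2, 115.67], [-73.04, 71.86], [3.21, 147.25], [-68.34, 248.33], [10.77, 114.83], [-161.83, 161.83]. Speed limits (degrees/s): [108.29, 108.29, 136.94, 136.94, 172.46, 172.46, 172.46].

## Interface

Orientations are given as [roll, pitch, yaw] about the fixed x, y, z axes, in that order (R = Rz(yaw) Ry(pitch) Rx(roll)).
In Python, from station import robot gives the robot as it stands. The module is installed in compiled form; this text tells all that it offers.
- The arm moves only by the tool step_arm, never from a script. Its argument "deltas" is one flat list of numbers, 7 for each row, row after row: the shift along the tool's x, y, z in m, then the turn, a rotation vector about the tool's x, y, z in rad, then the opening in per cent of the stroke, from 0 (shut) to 100 (fully open). A call has 1 to 20 rows; each row shifts and turns the commanded pose from where the row before left it, along the tool's axes as they then stand; what a row does not reach is not made up. A row lasts 1/10 s, in which the tool goes at most 50 mm and 8.59 degrees, less where a joint would pass 70% of its speed; a pose out of reach is approached as far as the arm can. A call is refused whole if a number of a shift passes 0.05 or a number of a turn 0.15, either way. A call with a gripper value outside its range is refused whole. The fingers move at their own pace and stop on an object; "force" is the grip in N (left out, the last holds). Time passes only in rows, so rows that do not move let the fingers close. It gives the time, the measured TCP pose, the force, the opening and the grip force at its end, in the units of the state.
- robot.sense(): the state, without advancing time (a new reading comes with each control period).
- robot.read_camera(name): name is "side" or "top"; returns a dict with "frame" (384x512x3 uint8, red, green, blue), "fx", "fy", "cx", "cy" (pixels), "R" (3x3) and "t" (3): a world point X has camera coordinates R X + t. Camera axes: x right, y down, z forward; pixel columns grow to the right and rows downward; lengths in m; the calibration is good to about 2 mm. A picture is of the moment at which its call begins. There is no depth.
- robot.hand_in(): hands the job in; it is judged then, once.
The state is a dict: "time_s": time; "q": joint angles; "joint_vel": joint speeds; "joint_torque": joint torques, N m; "position": TCP position; "orientation": TCP orientation; "force": force on the tool from outside, world axes, zero at the start; "moment": the same for the moment, N m; "opening": finger opening in m; "finger_force": force on a finger pad.
Only numpy, scipy, OpenCV 4.12 (cv2) and the standard library are available. Lean on these libraries where they do the work, as an engineer would, in place of code of your own. Each camera call takes 0.05 s, during which the arm holds its last target. There are 200 camera calls.

## Task

Register the six-well vial block for the sampler: pick it up, set it on the aluminium locating plate and press it home into the corner, flat on the plate, with one long side flush against the long far stop and one short end flush against the side stop at once. Keep pushing it against both stops with a force of roughly 10 N each, and finish like that, still gripping and pushing; do not let go. Leave the two-well block, the two small vials and the timer where they are.

Things in the scene. Friction and masses are not known exactly. Their poses are not given: they have to be found in the camera images.
- six_well_block: plain aluminium dry block, 70 x 46 x 50 mm (its x, y, z), about 0.35 kg (varies), with six 14 mm round wells (2 rows of 3) in its top, 30 mm deep; origin at the centre of its underside, z up; stands upright on the bench. A half turn about z makes no difference to it. This is the one to register. It may be gripped across its 46 mm width (fingers closing along its y) high enough that the fingertips stay above the stops.
- two_well_block: plain aluminium dry block, 70 x 46 x 50 mm (its x, y, z), about 0.35 kg (varies), with two 23 mm round wells in its top, otherwise like the six-well block; origin at the centre of its underside, z up; stands upright on the bench. A half turn about z makes no difference to it. Leave it alone. The two blocks swap places: they stand side by side near the front edge of the bench, left of the water bath, 95 to 150 mm apart between centres, long sides roughly across (along y).
- plate: locating plate fixed to the bench, cannot move: aluminium base 130 (x) x 140 (y) x 10 mm; origin at the centre of its underside, x roughly away from the robot, y roughly to the left, turned by up to 0.3 rad either way. Two straight steel stops, 14 mm high above the base (tops 24 mm above the bench), stand on its far edge and its right edge; between them at the far right corner is a 12 mm gap.
- far_stop: steel bar 12 x 110 x 14 mm along the plate's y on its far (+x) edge; fixed. Origin at the centre of its underside, which lies 10 mm above the bench; the face the block is pressed against looks to the plate's -x, at plate x = +53 mm, and spans plate y = -46 to +64 mm.
- side_stop: steel bar 86 x 12 x 14 mm along the plate's x on its right (-y) edge; fixed. Origin at the centre of its underside, which lies 10 mm above the bench; the face the block is pressed against looks to the plate's +y, at plate y = -58 mm, and spans plate x = -45 to +41 mm.
- bath_rim (a point): centre of the mouth of the white water bath that stands, fixed, between the blocks and the plate: open pot about 250 mm across, 180 mm tall; its control box, 100 mm tall, juts out towards the robot to x = 0.42 m. Carry the block clear over it. Behind the blocks a white evaporator overhangs the bench from x = 0.53 m, 0.1 to 0.32 m up: stay in front of it.
- seat (a point): point on the plate's upper surface (10 mm above the bench) where the centre of the block's underside comes when the block is home: plate x = +30, y = -23 mm; axes as the plate's. The block's long (x) axis then lies along the plate's y.
- corner (a point): point on the plate's upper surface where the inner faces of the two stops would meet: plate x = +53, y = -58 mm.
- vial_a: small vial with white cap, 21 mm across, 51 mm tall, standing near the front edge of the bench between the water bath and the plate; origin at the centre of its underside. Leave it.
- vial_b: small vial with black cap, 21 mm across, 51 mm tall, standing behind the plate, beside the water bath; origin at the centre of its underside. Leave it.
- timer: flat white bench timer 68 x 77 x 16 mm lying in front of the blue parts box; origin at the centre of its underside. Leave it.

How it is judged (in metres and radians):
On the way:
1. the six-well block is lifted off the bench (height (world z) of six_well_block above 0.015 m), for 0.2 s.
At the end, for the whole second after the job is handed in: The six-well block stands flat on the plate (2.5 mm, 0.04 rad), its centre within 3 mm of the seat along either plate axis, its long side within 0.04 rad of the far stop; it presses on each stop with more than 3 N, at rest, the fingers still on it (contact force between six_well_block and far_stop above 3 N and contact force between six_well_block and side_stop above 3 N and x of six_well_block in the frame of seat between -0.003 and 0.003 m and y of six_well_block in the frame of seat between -0.003 and 0.003 m and z of six_well_block in the frame of seat between -0.0025 and 0.0025 m and angle between the x axis of six_well_block and the y axis of plate, either way round below 0.04 rad and angle between six_well_block's own z axis and vertical below 0.04 rad and contact force between six_well_block and the fingers above 1 N and linear speed of six_well_block below 0.02 m/s); the arm keeps its last pose, push and grip.
It fails at once if the two-well block is moved by more than 20 mm (distance of two_well_block from where it was at the start of the episode above 0.02 m).
It fails at once if a vial or the timer is moved by more than 20 mm (distance of any of vial_a, vial_b, timer from where it was at the start of the episode above 0.02 m).
It fails at once if the block is rammed against a stop with more than 100 N (contact force between six_well_block and far_stop above 100 N or contact force between six_well_block and side_stop above 100 N).
It also fails if it takes over 51 s, if anything falls off the work surface, if the arm or the gripper's body presses on something with over 40 N, if the wrist force passes 120 N, or if a joint passes its speed limit or range.

## Working session

There is one attempt and no reset: what is moved stays moved. The work goes in short steps, Python scripts to look and compute and a tool call to move; the robot and the scene stay as the last step left them, time stands still between calls to the robot, and variables do not carry over. Pictures are saved under pics/ and viewed, at most 10 in all, crops included, and the job is handed in when it is done.

Besides the shell and the picture viewer there is one more tool, called after "Request:" as name(argument=value, ...) on one line, values as JSON. step_arm: Moves the arm, as the interface text tells. Its arguments: {"type":"object","properties":{"deltas":{"type":"array"},"force":{"type":"number"}},"required":["deltas"]}

```bash
mkdir -p pics
python3 - <<'E'
from station import robot
import cv2,pickle
s=robot.sense();print(s)
for n in("top","side"):
    c=robot.read_camera(n);pickle.dump(c,open(n+".pkl","wb"))
    cv2.imwrite(f"pics/{n}0.png",cv2.resize(c["frame"][:,:,::-1],(800,600),interpolation=cv2.INTER_CUBIC))
    print(n,c["fx"],c["fy"],c["cx"],c["cy"],c["R"],c["t"])
E
```

```text
{'time_s': 0.0, 'q': array([71.9926789 , 23.94626943, -0.58903859, 92.485753  ,  0.26786814,
       63.63718437, -3.03620833]), 'joint_vel': array([-0.04349951, -0.05003027,  0.02303192, -0.03244504, -0.09128281,
        0.06657218, -0.03019904]), 'joint_torque': array([-1.14471455e-03, -8.64457726e+01,  6.78484160e-01, -4.34906137e+01,
        1.91433239e-02,  7.49867584e-03, -4.11480880e-05]), 'position': array([ 0.16826802, -0.60153954,  0.20927797]), 'orientation': array([-1.79932302e+02,  4.38534200e-03,  1.56286886e+01]), 'force': array([-0.4910536 ,  0.32762733, -0.28805828]), 'moment': array([-0.07152135,  0.01216672,  0.00181739]), 'finger_force': 0.0, 'opening': 0.08532746036552132}
top 428.4963593976024 428.4963593976024 253.35783943742808 189.4020320290289 [[ 0.01617036 -0.99971708  0.01744379]
 [-0.98591828 -0.01884649 -0.16616245]
 [ 0.16644419 -0.01451125 -0.98594409]] [-0.12715332  0.52279786  1.58443698]
side 371.3982720583072 371.3982720583072 259.6572027388137 186.65190712846876 [[ 0.98654558 -0.16234586 -0.019278  ]
 [-0.11040139 -0.57458992 -0.81096113]
 [ 0.12057924  0.80217844 -0.58478235]] [-0.52718803  0.10420021  1.1725683 ]
```

View pics/top0.png

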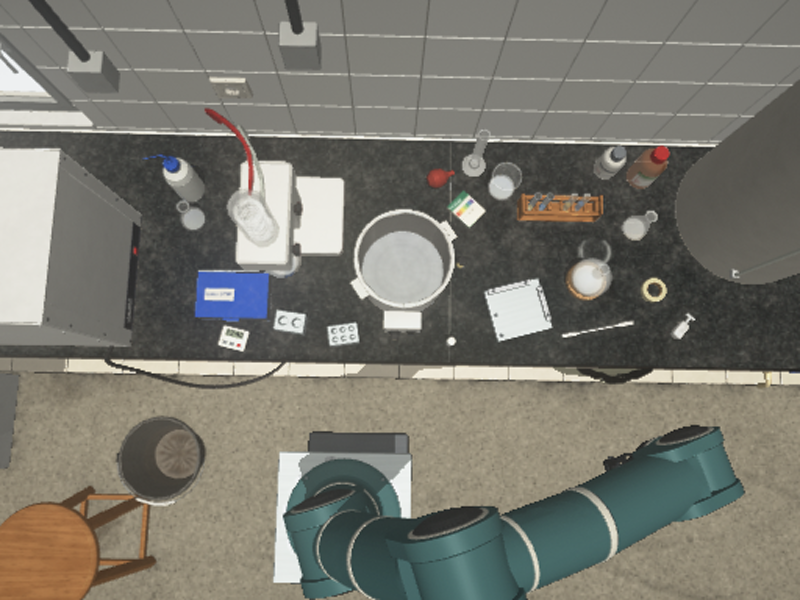

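View pics/side0.png

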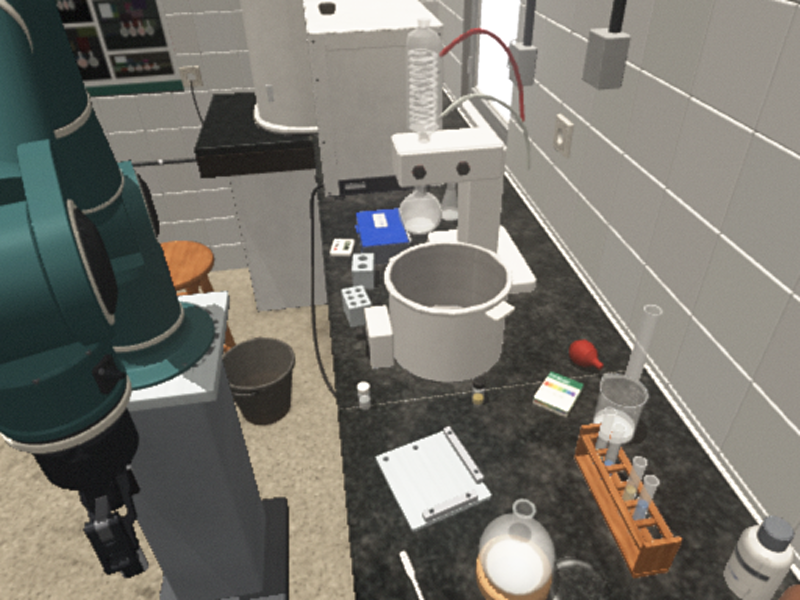

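The top view shows the six-well block at (343,334) and the two-well block at (290,322). The plate is at (518,310), the bath at (403,260), vial_a at (451,341) and the timer at (234,338), all in 800x600 pixels. The side view shows the plate at (433,477), with its stops at (464,455) and (450,503).

```bash
cat > h.py <<'E'
import numpy as np,cv2,pickle
def load(n): return pickle.load(open(n+".pkl","rb"))
def ray(c,px,z):
    px=np.atleast_2d(px).astype(float)
    d=np.c_[(px[:,0]-c["cx"])/c["fx"],(px[:,1]-c["cy"])/c["fy"],np.ones(len(px))]@c["R"]
    o=-c["R"].T@c["t"]
    return o+d*((z-o[2])/d[:,2])[:,None]
def proj(c,X):
    p=np.atleast_2d(X)@c["R"].T+c["t"]
    return np.c_[p[:,0]/p[:,2]*c["fx"]+c["cx"],p[:,1]/p[:,2]*c["fy"]+c["cy"]]
def blob(c,x0,y0,x1,y1,th):
    g=cv2.cvtColor(c["frame"],cv2.COLOR_RGB2GRAY)
    m=np.zeros_like(g);m[y0:y1,x0:x1]=(g[y0:y1,x0:x1]>th)*255
    k=max(cv2.findContours(m,cv2.RETR_EXTERNAL,cv2.CHAIN_APPROX_NONE)[0],key=cv2.contourArea)
    return k[:,0,:]
E
python3 - <<'E'
from h import *
t=load("top");s=load("side")
g=cv2.cvtColor(t["frame"],cv2.COLOR_RGB2GRAY)
print(g[200:228:1,205:234:2])
def rect(c,box,th,z):
    k=blob(c,*box,th);P=ray(c,k,z)[:,:2].astype(np.float32)
    print(box,th,cv2.minAreaRect(P),cv2.contourArea(k))
for th in(110,140): rect(t,(203,200,236,228),th,.05);rect(t,(170,195,202,220),th,.05);rect(t,(300,170,362,225),th,.01)
def crop(c,x0,y0,x1,y1,w,h): return cv2.resize(c["frame"][y0:y1,x0:x1,::-1],(w,h),interpolation=cv2.INTER_CUBIC)
a=crop(t,304,172,360,223,400,364);b=crop(s,235,270,320,340,400,330)
cv2.imwrite("pics/c1.png",np.hstack([a,np.vstack([b,np.zeros((34,400,3),np.uint8)])]))
E
```

```text
[[ 76  74  72  73  73  72  75  73  75  70  75  72  80  78  78]
 [ 76  73  71  70  70  74  75  74  69  71  73  70  77  79  84]
 [ 76  73  69  69  67  76  79  80  68  69  69  73  76  80  87]
 [ 77  79  68  71  71  69  74  73  67  69  73  75  78  83  81]
 [ 75  77  76  74  69  71  72  73  73  70  70  75  77  82  78]
 [ 70  74  79  71  70  75  74  69  76  72  64  76  76  75  76]
 [ 72  74  75  71  75  77  74  67  79  92 109 153  75  70  77]
 [ 74  72  71  68  80  91 105 130 162 205 230 228  73  73  77]
 [ 72  70  81 125 159 201 230 227 233 217 194 229  70  71  72]
 [ 67  76 138 229 218 229 224 152 231 142 181 232  72  73  70]
 [ 72  74 123 225 128 207 161 212 204 165 226 234  75  74  70]
 [ 73  74 121 215 184 215 173 226 225 188 170 235  82  72  70]
 [ 73  72 104 215 172 195 219 169 233 232 215 234  81  75  71]
 [ 72  72 103 228 169 225 233 223 233 233 223 234  89  79  73]
 [ 71  72 100 232 231 231 233 212 226 228 146 220 121  75  71]
 [ 77  75  98 233 207 206 230 140 202 205 232 199 154  71  74]
 [ 74  74  93 232 132 184 228 211 231 211 155 206 167  70  78]
 [ 77  74  80 230 181 228 231
[... 798 characters left out ...]
233.5
(170, 195, 202, 220) 110 ((0.45744842290878296, 0.13849592208862305), (0.07362420111894608, 0.05014997348189354), 82.24663543701172) 231.0
(300, 170, 362, 225) 110 ((0.5050420761108398, -0.422138512134552), (0.13157713413238525, 0.14615507423877716), 15.115251541137695) 1182.0
(203, 200, 236, 228) 140 ((0.43048402667045593, 0.00873791053891182), (0.046986911445856094, 0.07168730348348618), 9.194123268127441) 210.0
(170, 195, 202, 220) 140 ((0.4577440917491913, 0.13863137364387512), (0.07135006785392761, 0.04729609563946724), 82.24697875976562) 209.0
(300, 170, 362, 225) 140 ((0.5047876238822937, -0.42282742261886597), (0.1304791420698166, 0.1427454948425293), 15.102775573730469) 1132.5
```

View pics/c1.png

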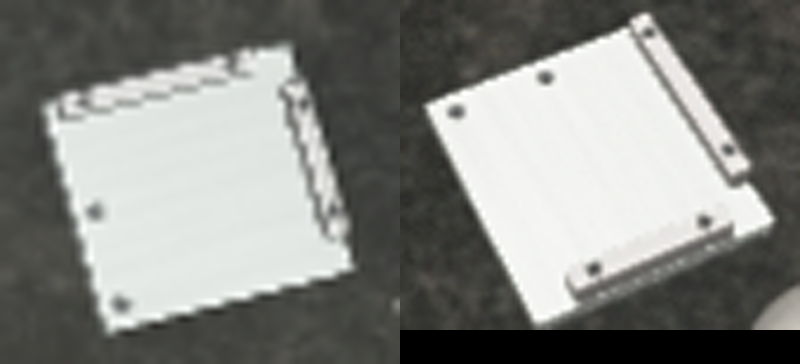

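The crop shows the plate's near edge running (105,332) to (352,268) in the top view, with the far and right stops visible. The turn is about 15°. In the side view the base corners are at (427,104), (535,325) and (775,222).

Run:
```python
from h import *
from scipy.spatial.transform import Rotation as Ro
t=load("top");s=load("side")
pc=np.array([(240.7,292.1),(263.7,339.0),(314.7,317.2)])-.4
S=ray(s,pc,.01)[:,:2];print("side corners",S.round(4),"edges",np.linalg.norm(np.diff(S,axis=0),axis=1),"centre",(S[0]+S[2])/2, "ang",np.degrees(np.arctan2(*(S[2]-S[1])[::-1])),np.degrees(np.arctan2(*(S[0]-S[1])[::-1]))-90)
T=ray(t,np.array([(106,332),(352,268),(44,103),(292,42)])*[56/400,51/364]+[304-.5,172-.5],.01)[:,:2]
print("top nl,nr,fl,fr",T.round(4),T.mean(0),np.linalg.norm(T[0]-T[1]),np.linalg.norm(T[0]-T[2]),np.degrees(np.arctan2(*(T[2]-T[0])[::-1])))
# block top face in side view
for th in (130,160):
    k=blob(s,212,175,243,212,th);print(th,cv2.contourArea(k),cv2.boundingRect(k),ray(s,cv2.minAreaRect(k)[0],.05))
    P=ray(s,cv2.boxPoints(cv2.minAreaRect(k)),.05)[:,:2];print(P.round(4))
a=np.radians(9.1);B=np.array([.4305,.0088])
L=[B+[u*np.cos(a)-v*np.sin(a),u*np.sin(a)+v*np.cos(a)] for u,v in((-.023,-.035),(.023,-.035),(.023,.035),(-.023,.035))]
im=s["frame"][165:235,195:265,::-1].copy();im=cv2.resize(im,(560,560),interpolation=cv2.INTER_CUBIC)
for p in proj(s,np.c_[L,[.05]*4]): cv2.circle(im,tuple(((p+.5-[195,165])*8).astype(int)),3,(0,0,255),-1)
cv2.imwrite("pics/c2.png",im)
# bath rim: bright ring in top at z=.18
print("bath",ray(t,np.array([[403,258],[355,258],[454,258],[403,305],[384,330],[421,330]])*.64,.18)[:,:2].round(3))
```

```text
side corners [[ 0.4252 -0.3685]
 [ 0.4598 -0.5037]
 [ 0.5855 -0.47  ]] edges [0.13951199 0.13015164] centre [ 0.50537062 -0.41923745] ang 15.003628397803801 14.369849232127748
top nl,nr,fl,fr [[ 0.4239 -0.3705]
 [ 0.4611 -0.5045]
 [ 0.5488 -0.3377]
 [ 0.5854 -0.4743]] [ 0.50478021 -0.42176605] 0.13905489195017914 0.12912625570239122 14.71250097403301
130 319.0 (218, 182, 25, 30) [[ 0.44258626 -0.03008581  0.05      ]]
[[ 0.3936  0.0304]
 [ 0.4442  0.0777]
 [ 0.4882 -0.0865]
 [ 0.4412 -0.124 ]]
160 167.5 (219, 183, 18, 15) [[0.43119132 0.01053348 0.05      ]]
[[ 0.4036  0.0414]
 [ 0.4537  0.0563]
 [ 0.4579 -0.0193]
 [ 0.41   -0.0324]]
bath [[ 0.589 -0.131]
 [ 0.587 -0.023]
 [ 0.591 -0.246]
 [ 0.482 -0.132]
 [ 0.425 -0.091]
 [ 0.427 -0.173]]
```

View pics/c2.png

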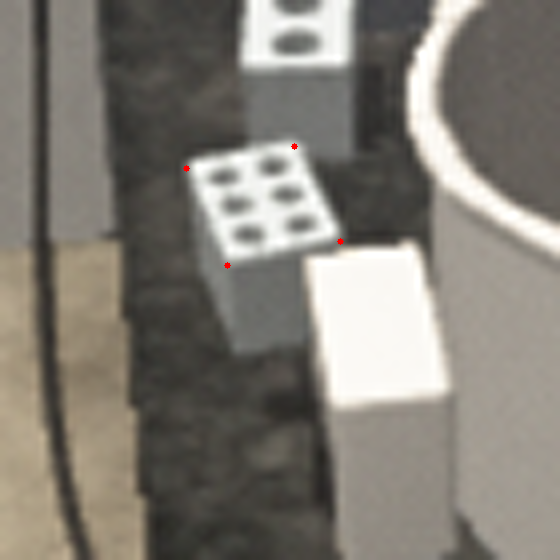

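The red predicted corners fall on the block's top face in the side view (187,168)-(340,241), so the two views agree. Next I raise the tool and turn it to the grasp yaw.

Request:
step_arm(deltas=[0,0,-0.004,0,0,-0.1456,100,0,0,-0.004,0,0,-0.1456,100,0,0,-0.004,0,0,-0.1456,100,0,0,-0.004,0,0,-0.1456,100,0,0,-0.004,0,0,-0.1456,100,0,0,-0.004,0,0,-0.1456,100,0,0,-0.004,0,0,-0.1456,100,0,0,-0.004,0,0,-0.1456,100,0,0,-0.004,0,0,-0.1456,100,0,0,-0.004,0,0,-0.1456,100,0,0,0,0,0,0,100], force=80)

```text
time_s: 1.2
position: [0.1683, -0.6019, 0.25]
orientation: [180.0, -0.0, 99.2]
force: [-0.8, 0.5, 0.2]
opening: 0.0854
finger_force: 0.0
```

```bash
cat > go.py <<'E'
# world delta to target -> tool frame, with state
import sys,numpy as np
from station import robot
from scipy.spatial.transform import Rotation as Ro
def go(target,yaw=None):
    s=robot.sense();p=s["position"];R=Ro.from_euler("xyz",s["orientation"],degrees=True)
    print(round(s["time_s"],2),"pos",p.round(4),"ori",s["orientation"].round(2),"F",s["force"].round(1),"open",round(s["opening"],4),"ff",s["finger_force"],"q",s["q"].round(0))
    print("tool delta",R.inv().apply(np.array(target)-p).round(4), "tool turn rpy err", (R.inv()*Ro.from_euler("xyz",[180,0,yaw],degrees=True)).as_rotvec().round(4) if yaw is not None else "")
if __name__=="__main__":
    a=list(map(float,sys.argv[1:]));go(a[:3],a[3] if len(a)>3 else None)
E
python3 go.py .36 -.35 .25 99.1; python3 go.py .4305 .009 .15 99.1
```

```text
1.2 pos [ 0.1683 -0.6019  0.25  ] ori [179.99  -0.    99.2 ] F [-0.8  0.5  0.2] open 0.0854 ff 0.0 q [ 84.  23. -16.  89.   7.  69.  75.]
tool delta [0.218  0.2296 0.    ] tool turn rpy err [ 0.0002 -0.      0.0018]
1.2 pos [ 0.1683 -0.6019  0.25  ] ori [179.99  -0.    99.2 ] F [-0.8  0.5  0.2] open 0.0854 ff 0.0 q [ 84.  23. -16.  89.   7.  69.  75.]
tool delta [0.5611 0.3566 0.1001] tool turn rpy err [ 0.0002 -0.      0.0018]
```

Request:
step_arm(deltas=[0.027,0.028,0,0,0,0,100,0.027,0.028,0,0,0,0,100,0.027,0.028,0,0,0,0,100,0.027,0.028,0,0,0,0,100,0.027,0.028,0,0,0,0,100,0.027,0.028,0,0,0,0,100,0.027,0.028,0,0,0,0,100,0.028,0.033,0,0,0,0,100,0.028,0.01,0,0,0,0,100,0.028,0.01,0,0,0,0,100,0.028,0.01,0,0,0,0,100,0.028,0.01,0,0,0,0,100,0.028,0.01,0,0,0,0,100,0.028,0.01,0,0,0,0,100,0.028,0.01,0,0,0,0,100,0.028,0.01,0,0,0,0,100,0.028,0.01,0,0,0,0,100,0.028,0.01,0,0,0,0,100,0.028,0.01,0,0,0,0,100,0.028,0.01,0,0,0,0,100])

```text
time_s: 3.2
position: [0.4259, 0.0003, 0.2498]
orientation: [-180.0, -0.0, 98.7]
force: [0.7, -0.6, -0.3]
opening: 0.0852
finger_force: 0.0
```

```bash
python3 go.py .4305 .009 .018 99.1
```

```text
3.2 pos [4.259e-01 3.000e-04 2.498e-01] ori [-1.800e+02 -1.000e-02  9.874e+01] F [ 0.7 -0.6 -0.3] open 0.0852 ff 0.0 q [ 41.   3. -46. 115.   2.  63.   3.]
tool delta [0.0079 0.0058 0.2318] tool turn rpy err [-0.     -0.0001 -0.0063]
```

Request:
step_arm(deltas=[0.004,0.003,0,0,0,0,100,0,0,0.03,0,0,0,100,0,0,0.03,0,0,0,100,0,0,0.03,0,0,0,100,0,0,0.03,0,0,0,100,0,0,0.03,0,0,0,100,0,0,0.02,0,0,0,100,0,0,0,0,0,0,100,0,0,0,0,0,0,100])

```text
time_s: 4.1
position: [0.4283, 0.0035, 0.0802]
orientation: [-180.0, -0.0, 98.9]
force: [-0.0, -0.4, 0.3]
opening: 0.0857
finger_force: 0.0
```

```bash
python3 go.py .4305 .009 .018 99.1
```

```text
4.1 pos [0.4283 0.0035 0.0802] ori [-1.7996e+02 -3.0000e-02  9.8930e+01] F [-0.  -0.4  0.3] open 0.0857 ff 0.0 q [ 33.  20. -42. 125.  20.  42. -14.]
tool delta [0.0051 0.003  0.0622] tool turn rpy err [-0.0006 -0.0004 -0.0029]
```

Request:
step_arm(deltas=[0.005,0.003,0,0,0,-0.003,100,0,0,0.015,0,0,0,100,0,0,0.015,0,0,0,100,0,0,0.015,0,0,0,100,0,0,0.012,0,0,0,100,0,0,0.005,0,0,0,100,0,0,0,0,0,0,100,0,0,0,0,0,0,30,0,0,0,0,0,0,0,0,0,0,0,0,0,0,0,0,0,0,0,0,0,0,0,0,0,0,0,0,0,0,0,0,0,0,0,0,0,0,0,0,0,0], force=80)

```text
time_s: 5.5
position: [0.431, 0.0089, 0.0187]
orientation: [180.0, 0.0, 99.2]
force: [-4.9, -0.7, 21.3]
opening: 0.0438
finger_force: 78.3
```

```bash
python3 go.py .4305 .009 .018 99.1
```

```text
5.5 pos [0.431  0.0089 0.0187] ori [1.7995e+02 4.0000e-02 9.9210e+01] F [-4.9 -0.7 21.3] open 0.0438 ff 78.33100967109203 q [ 26.  27. -37. 126.  28.  35. -22.]
tool delta [ 0.0002 -0.0005  0.0007] tool turn rpy err [0.0008 0.0008 0.002 ]
```

Request:
step_arm(deltas=[0,0,-0.01,0,0,0,0,0,0,-0.02,0,0,0,0,0,0,-0.025,0,0,0,0,0,0,-0.025,0,0,0,0,0,0,-0.025,0,0,0,0,0,0,-0.025,0,0,0,0,0,0,-0.025,0,0,0,0,0,0,-0.025,0,0,0,0,0,0,-0.025,0,0,0,0,0,0,-0.025,0,0,0,0,0,0,0,0,0,0,0])

```text
time_s: 6.6
position: [0.4316, 0.0092, 0.2507]
orientation: [179.8, 0.1, 99.2]
force: [0.5, 0.2, -3.1]
opening: 0.0435
finger_force: 83.4
```

```bash
python3 go.py .42 -.30 .25 104.8; python3 go.py .505 -.42 .25 104.8
python3 - <<'E'
import numpy as np
a=np.radians(14.8);c,s=np.cos(a),np.sin(a)
P=lambda x,y:np.array([.505+c*x-s*y,-.4205+s*x+c*y]).round(4)
print("seat",P(.03,-.023),"pre",P(.015,-.008))
from station import robot
import cv2
c=robot.read_camera("side")
cv2.imwrite("pics/g1.png",cv2.resize(c["frame"][60:260,180:340,::-1],(480,600),interpolation=cv2.INTER_CUBIC))
E
```

```text
6.6 pos [0.4316 0.0092 0.2507] ori [1.7978e+02 1.1000e-01 9.9240e+01] F [ 0.5  0.2 -3.1] open 0.0435 ff 83.36399629712105 q [ 42.   3. -49. 114.   3.  63.   2.]
tool delta [-0.3034 -0.061   0.0011] tool turn rpy err [ 0.0037  0.002  -0.0971]
6.6 pos [0.4316 0.0092 0.2507] ori [1.7978e+02 1.1000e-01 9.9240e+01] F [ 0.5  0.2 -3.1] open 0.0435 ff 83.36399629712105 q [ 42.   3. -49. 114.   3.  63.   2.]
tool delta [-0.4355  0.0036  0.0016] tool turn rpy err [ 0.0037  0.002  -0.0971]
seat [ 0.5399 -0.4351] pre [ 0.5215 -0.4244]
```

View pics/g1.png

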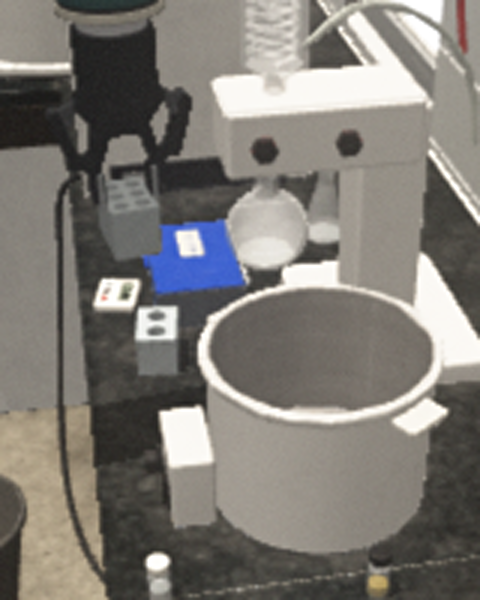

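The block hangs level in the fingers at (130,215), and the two-well block is undisturbed at (157,338). I carry it over the bath box now.

Request:
step_arm(deltas=[-0.012,-0.003,0,0,0,0,0,-0.02,-0.004,0,0,0,0,0,-0.022,-0.005,0,0,0,0,0,-0.022,-0.005,0,0,0,0,0,-0.022,-0.005,0,0,0,0,0,-0.022,-0.005,0,0,0,0,0,-0.022,-0.005,0,0,0,0,0,-0.022,-0.005,0,0,0,0,0,-0.022,-0.005,0,0,0,0,0,-0.022,-0.005,0,0,0,0,0,-0.022,-0.005,0,0,0,-0.02,0,-0.022,-0.004,0,0,0,-0.02,0,-0.02,-0.003,0,0,0,-0.02,0,-0.02,-0.003,0,0,0,-0.02,0,-0.012,-0.002,0,0,0,-0.017,0,0,0,0,0,0,0,0,0,0,0,0,0,0,0])

```text
time_s: 8.35
position: [0.4195, -0.3003, 0.2473]
orientation: [-180.0, -0.1, 104.8]
force: [-0.3, 0.3, -2.5]
opening: 0.043
finger_force: 83.3
```

```bash
python3 go.py .5215 -.4244 .15 104.8
```

```text
8.35 pos [ 0.4195 -0.3003  0.2473] ori [-1.7998e+02 -8.0000e-02  1.0480e+02] F [-0.3  0.3 -2.5] open 0.043 ff 83.31931248307228 q [ 61.  13. -33. 104.   8.  65.  40.]
tool delta [-0.1461  0.067   0.0971] tool turn rpy err [-0.0004 -0.0013 -0.0001]
```

Request:
step_arm(deltas=[-0.01,0.004,0,0,0,0,0,-0.02,0.009,0,0,0,0,0,-0.02,0.009,0,0,0,0,0,-0.02,0.009,0,0,0,0,0,-0.02,0.009,0,0,0,0,0,-0.02,0.009,0,0,0,0,0,-0.02,0.009,0,0,0,0,0,-0.01,0.006,0,0,0,0,0,-0.006,0.003,0.01,0,0,0,0,0,0,0.025,0,0,0,0,0,0,0.025,0,0,0,0,0,0,0.025,0,0,0,0,0,0,0.025,0,0,0,0,0,0,0.025,0,0,0,0,0,0,0.025,0,0,0,0,0,0,0.02,0,0,0,0,0,0,0.01,0,0,0,0,0,0,0,0,0,0,0,0,0,0,0,0,0,0])

```text
time_s: 10.25
position: [0.522, -0.4253, 0.0585]
orientation: [180.0, 0.0, 104.8]
force: [0.5, 0.1, -2.5]
opening: 0.0434
finger_force: 83.3
```

```bash
python3 go.py .5215 -.4244 .029 104.8;python3 - <<'E'
from station import robot
import cv2,numpy as np
a=robot.read_camera("side")["frame"][250:350,225:335,::-1];b=robot.read_camera("top")["frame"][165:230,300:365,::-1]
cv2.imwrite("pics/p1.png",np.hstack([cv2.resize(a,(440,400),interpolation=2),cv2.resize(b,(360,400),interpolation=2)]))
E
```

```text
10.25 pos [ 0.522  -0.4253  0.0585] ori [1.7997e+02 2.0000e-02 1.0479e+02] F [ 0.5  0.1 -2.5] open 0.0434 ff 83.26637372374535 q [ 55.  41. -26.  91.  21.  54.  36.]
tool delta [ 0.001  -0.0003  0.0295] tool turn rpy err [ 0.0005  0.0004 -0.0001]
```

View pics/p1.png

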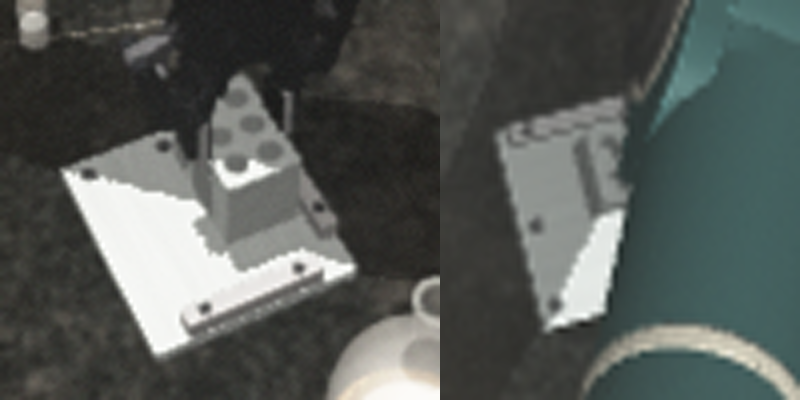

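The side view shows the block above the plate at (250,205), parallel to the far stop and inside both stops. I lower it now.

Request:
step_arm(deltas=[0,0,0.01,0,0,0,0,0,0,0.01,0,0,0,0,0,0,0.005,0,0,0,0,0,0,0.002,0,0,0,0,0,0,0.001,0,0,0,0,0,0,0,0,0,0,0,0,0,0,0,0,0,0])

```text
time_s: 11.05
position: [0.5217, -0.4254, 0.0301]
orientation: [180.0, 0.0, 104.8]
force: [-0.1, -0.4, -3.3]
opening: 0.0431
finger_force: 83.3
```

Request:
step_arm(deltas=[0,0,0.0005,0,0,0,0,0,0,0.0005,0,0,0,0,0,0,0.0005,0,0,0,0,0,0,0,0,0,0,0])

```text
time_s: 11.45
position: [0.5217, -0.4254, 0.0289]
orientation: [-180.0, 0.0, 104.8]
force: [-2.8, 1.0, 5.9]
opening: 0.0432
finger_force: 84.2
```

Request:
step_arm(deltas=[0,0.002,0,0,0,0,0,0,0.003,0,0,0,0,0,0,0.003,0,0,0,0,0,0,0.002,0,0,0,0,0,0,0.001,0,0,0,0,0,0,0,0,0,0,0,0])

```text
time_s: 12.05
position: [0.5321, -0.4232, 0.029]
orientation: [-180.0, 0.1, 104.8]
force: [-3.9, -1.9, 5.3]
opening: 0.0432
finger_force: 84.2
```

Request:
step_arm(deltas=[-0.002,0,0,0,0,0,0,-0.003,0,0,0,0,0,0,-0.003,0,0,0,0,0,0,-0.002,0,0,0,0,0,0,0,0,0,0,0,0,0])

```text
time_s: 12.55
position: [0.5354, -0.432, 0.029]
orientation: [179.9, 0.0, 104.8]
force: [0.8, 2.7, 5.2]
opening: 0.0432
finger_force: 84.2
```

```bash
python3 go.py .5399 -.4351 .029 104.8
```

```text
12.55 pos [ 0.5354 -0.432   0.029 ] ori [1.7995e+02 1.0000e-02 1.0480e+02] F [0.8 2.7 5.2] open 0.0432 ff 84.16066199541092 q [ 53.  44. -25.  89.  22.  52.  35.]
tool delta [-0.0041  0.0035 -0.    ] tool turn rpy err [ 0.0009  0.0002 -0.0001]
```

Request:
step_arm(deltas=[0,0.001,0,0,0,0,0,0,0.001,0,0,0,0,0,0,0.0005,0,0,0,0,0,0,0,0,0,0,0,0])

```text
time_s: 12.95
position: [0.5368, -0.4321, 0.0289]
orientation: [-180.0, 0.0, 104.8]
force: [-6.0, -0.3, 7.8]
opening: 0.0432
finger_force: 84.5
```

Request:
step_arm(deltas=[0,0.0005,0,0,0,0,0,0,0,0,0,0,0,0])

```text
time_s: 13.15
position: [0.5372, -0.4321, 0.0289]
orientation: [-180.0, 0.0, 104.7]
force: [-5.8, 0.5, 7.3]
opening: 0.0434
finger_force: 84.5
```

Request:
step_arm(deltas=[0,0.0005,0,0,0,0,0,0,0,0,0,0,0,0])

```text
time_s: 13.35
position: [0.5377, -0.432, 0.0289]
orientation: [-179.9, 0.0, 104.7]
force: [-6.6, -0.4, 7.8]
opening: 0.0434
finger_force: 84.4
```

Request:
step_arm(deltas=[0,0.0005,0,0,0,0,0,0,0,0,0,0,0,0])

```text
time_s: 13.55
position: [0.5381, -0.432, 0.0289]
orientation: [-180.0, 0.0, 104.7]
force: [-5.4, -0.2, 7.4]
opening: 0.0435
finger_force: 84.4
```

Request:
step_arm(deltas=[0,0.0005,0,0,0,0,0,0,0,0,0,0,0,0])

```text
time_s: 13.75
position: [0.5386, -0.4318, 0.0289]
orientation: [-180.0, 0.1, 104.7]
force: [-5.2, -0.8, 5.8]
opening: 0.0441
finger_force: 84.4
```

Request:
step_arm(deltas=[0,0.0005,0,0,0,0,0,0,0,0,0,0,0,0])

```text
time_s: 13.95
position: [0.5388, -0.4319, 0.029]
orientation: [-179.9, 0.0, 104.7]
force: [-7.2, -0.2, 9.3]
opening: 0.0433
finger_force: 84.6
```

Request:
step_arm(deltas=[0,0.0005,0,0,0,0,0,0,0,0,0,0,0,0])

```text
time_s: 14.15
position: [0.5388, -0.4318, 0.029]
orientation: [-179.9, 0.0, 104.7]
force: [-10.5, -0.1, 10.9]
opening: 0.043
finger_force: 84.9
```

Request:
step_arm(deltas=[0,0.0005,0,0,0,0,0,0,0,0,0,0,0,0])

```text
time_s: 14.35
position: [0.5389, -0.4318, 0.029]
orientation: [-179.8, 0.0, 104.7]
force: [-13.8, 0.3, 12.9]
opening: 0.0436
finger_force: 85.1
```

Request:
step_arm(deltas=[0,0.0005,0,0,0,0,0,0,0,0,0,0,0,0])

```text
time_s: 14.55
position: [0.5389, -0.4318, 0.029]
orientation: [-179.8, 0.0, 104.7]
force: [-16.3, 0.1, 16.1]
opening: 0.0437
finger_force: 85.3
```

Request:
step_arm(deltas=[-0.001,0,0,0,0,0,0,-0.001,0,0,0,0,0,0,-0.0005,0,0,0,0,0,0,0,0,0,0,0,0,0])

```text
time_s: 14.95
position: [0.5392, -0.4322, 0.029]
orientation: [-179.7, -0.2, 104.8]
force: [-23.8, 12.4, 25.5]
opening: 0.0435
finger_force: 86.4
```

Request:
step_arm(deltas=[-0.001,0,0,0,0,0,0,0,0,0,0,0,0,0])

```text
time_s: 15.15
position: [0.5394, -0.4325, 0.029]
orientation: [-179.7, -0.2, 104.8]
force: [-25.9, 16.3, 28.8]
opening: 0.0436
finger_force: 86.8
```

Request:
step_arm(deltas=[-0.0005,0,0,0,0,0,0,0,0,0,0,0,0,0])

```text
time_s: 15.35
position: [0.5394, -0.4326, 0.0291]
orientation: [-179.7, -0.3, 104.8]
force: [-27.2, 18.5, 31.3]
opening: 0.0433
finger_force: 87.0
```

Request:
step_arm(deltas=[-0.0005,0,0,0,0,0,0,0,0,0,0,0,0,0])

```text
time_s: 15.55
position: [0.5395, -0.4327, 0.029]
orientation: [-179.7, -0.3, 104.8]
force: [-29.0, 20.7, 32.8]
opening: 0.0435
finger_force: 87.2
```

```bash
python3 go.py .5399 -.4351 .029 104.8
```

```text
15.55 pos [ 0.5395 -0.4327  0.029 ] ori [-179.67   -0.28  104.84] F [-29.   20.7  32.8] open 0.0435 ff 87.23640650510788 q [ 53.  45. -25.  88.  22.  53.  35.]
tool delta [-0.0024 -0.0002  0.    ] tool turn rpy err [-0.0057 -0.0049  0.0007]
```

Request:
step_arm(deltas=[0,0,-0.0005,0,0,0,0,0,0,0,0,0,0,0])

```text
time_s: 15.75
position: [0.5395, -0.4328, 0.0291]
orientation: [-179.7, -0.3, 104.8]
force: [-26.0, 17.5, 26.0]
opening: 0.0434
finger_force: 86.5
```

Request:
step_arm(deltas=[0,0,-0.0005,0,0,0,0,0,0,0,0,0,0,0])

```text
time_s: 15.95
position: [0.5395, -0.433, 0.0292]
orientation: [-179.7, -0.3, 104.8]
force: [-22.9, 15.0, 19.0]
opening: 0.0435
finger_force: 85.8
```

```bash
python3 go.py .5399 -.4351 .029 104.8;python3 - <<'E'
from station import robot
import cv2,numpy as np
a=robot.read_camera("side")["frame"][270:345,235:335,::-1]
cv2.imwrite("pics/p2.png",cv2.resize(a,(800,600),interpolation=2))
E
```

```text
15.95 pos [ 0.5395 -0.433   0.0292] ori [-179.69   -0.26  104.84] F [-22.9  15.   19. ] open 0.0435 ff 85.76516099274158 q [ 53.  45. -25.  88.  22.  53.  35.]
tool delta [-0.0021 -0.0001  0.0002] tool turn rpy err [-0.0054 -0.0046  0.0006]
```

View pics/p2.png

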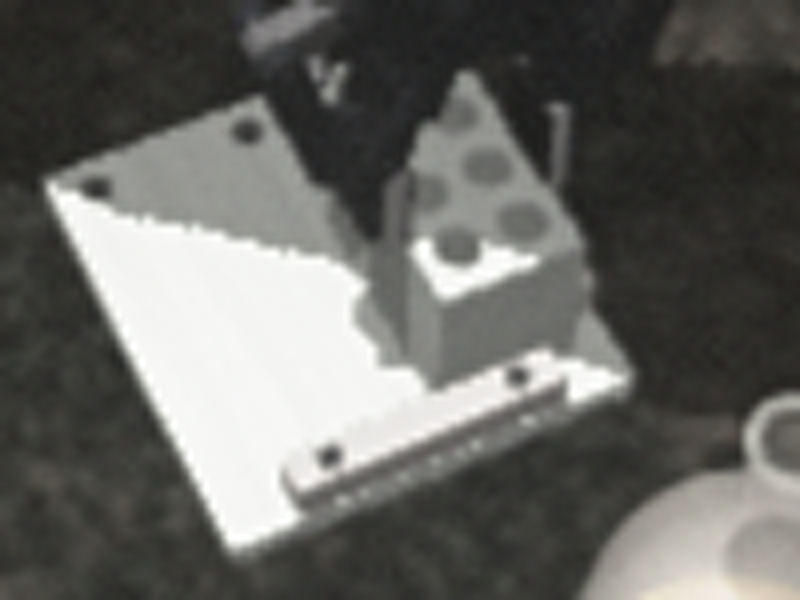

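The block's right end sits close behind the side stop (430,385)-(560,345), but the force could still be friction. I take off more down-force to see whether it slides on.

Request:
step_arm(deltas=[0,0,-0.0005,0,0,0,0,0,0,0,0,0,0,0])

```text
time_s: 16.2
position: [0.5395, -0.4334, 0.0293]
orientation: [-179.7, -0.2, 104.8]
force: [-18.9, 12.5, 12.9]
opening: 0.0435
finger_force: 85.0
```

Request:
step_arm(deltas=[0,0,-0.0005,0,0,0,0,0,0,0,0,0,0,0])

```text
time_s: 16.4
position: [0.5397, -0.4339, 0.0295]
orientation: [-179.7, -0.2, 104.8]
force: [-14.8, 6.8, 5.4]
opening: 0.0437
finger_force: 84.2
```

Request:
step_arm(deltas=[0,-0.001,0,0,0,0,0,0,0,0,0,0,0,0])

```text
time_s: 16.6
position: [0.5397, -0.4349, 0.0296]
orientation: [-179.9, -0.1, 104.8]
force: [-5.4, 1.5, -4.0]
opening: 0.0433
finger_force: 83.3
```

```bash
python3 go.py .5399 -.4351 .029 104.8
```

```text
16.6 pos [ 0.5397 -0.4349  0.0296] ori [-1.7986e+02 -9.0000e-02  1.0478e+02] F [-5.4  1.5 -4. ] open 0.0433 ff 83.26847925782204 q [ 53.  44. -25.  88.  22.  53.  35.]
tool delta [-0.0002  0.0001  0.0006] tool turn rpy err [-0.0025 -0.0016 -0.0004]
```

It was friction: the block has now slid about 1.5 mm further. I continue towards the side stop with little down-force.

Request:
step_arm(deltas=[-0.0005,0,0,0,0,0,0,0,0,0,0,0,0,0])

```text
time_s: 16.8
position: [0.5398, -0.4354, 0.0296]
orientation: [-179.8, -0.1, 104.8]
force: [-7.0, 1.1, -2.3]
opening: 0.0433
finger_force: 83.3
```

Request:
step_arm(deltas=[-0.0005,0,0,0,0,0,0,0,0,0,0,0,0,0])

```text
time_s: 17.0
position: [0.54, -0.4359, 0.0295]
orientation: [-179.8, -0.1, 104.8]
force: [-7.1, 0.5, -3.2]
opening: 0.0435
finger_force: 83.3
```

Request:
step_arm(deltas=[-0.0005,0,0,0,0,0,0,0,0,0,0,0,0,0])

```text
time_s: 17.2
position: [0.5401, -0.4363, 0.0295]
orientation: [-179.8, -0.1, 104.8]
force: [-6.6, 1.3, -3.6]
opening: 0.0435
finger_force: 83.3
```

Request:
step_arm(deltas=[-0.0005,0,0,0,0,0,0,0,0,0,0,0,0,0])

```text
time_s: 17.4
position: [0.5401, -0.4364, 0.0294]
orientation: [-179.8, -0.1, 104.8]
force: [-7.6, 3.9, -2.0]
opening: 0.0432
finger_force: 83.5
```

Request:
step_arm(deltas=[-0.0005,0,0,0,0,0,0,0,0,0,0,0,0,0])

```text
time_s: 17.6
position: [0.5402, -0.4364, 0.0295]
orientation: [-179.8, -0.2, 104.8]
force: [-9.3, 6.0, 0.6]
opening: 0.0432
finger_force: 83.8
```

Request:
step_arm(deltas=[-0.0005,0.0005,0,0,0,0,0,0,0,0,0,0,0,0])

```text
time_s: 17.8
position: [0.5403, -0.4364, 0.0294]
orientation: [-179.8, -0.2, 104.8]
force: [-14.1, 10.8, 4.6]
opening: 0.0436
finger_force: 84.2
```

Request:
step_arm(deltas=[-0.0005,0.0005,0.0005,0,0,0,0,0,0,0,0,0,0,0])

```text
time_s: 18.0
position: [0.5403, -0.4365, 0.0294]
orientation: [-179.7, -0.3, 104.8]
force: [-21.2, 14.1, 15.7]
opening: 0.0428
finger_force: 85.3
```

```bash
python3 go.py .5399 -.4351 .029 104.8
```

```text
18.0 pos [ 0.5403 -0.4365  0.0294] ori [-179.69   -0.27  104.81] F [-21.2  14.1  15.7] open 0.0428 ff 85.28446108102798 q [ 53.  45. -25.  87.  22.  54.  36.]
tool delta [ 0.0015 -0.0001  0.0004] tool turn rpy err [-0.0054 -0.0048  0.0002]
```

Request:
step_arm(deltas=[0,0,0,0,0,0,0,0,0,0,0,0,0,0,0,0,0,0,0,0,0,0,0,0,0,0,0,0,0,0,0,0,0,0,0,0,0,0,0,0,0,0])

```text
time_s: 18.6
position: [0.5403, -0.4365, 0.0294]
orientation: [-179.7, -0.3, 104.8]
force: [-21.7, 14.4, 15.2]
opening: 0.0437
finger_force: 85.3
```

Run:
```python
from station import robot
import cv2
a=robot.read_camera("side")["frame"][270:345,235:335,::-1]
cv2.imwrite("pics/p3.png",cv2.resize(a,(800,600),interpolation=2))
```

```text
(no output)
```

View pics/p3.png

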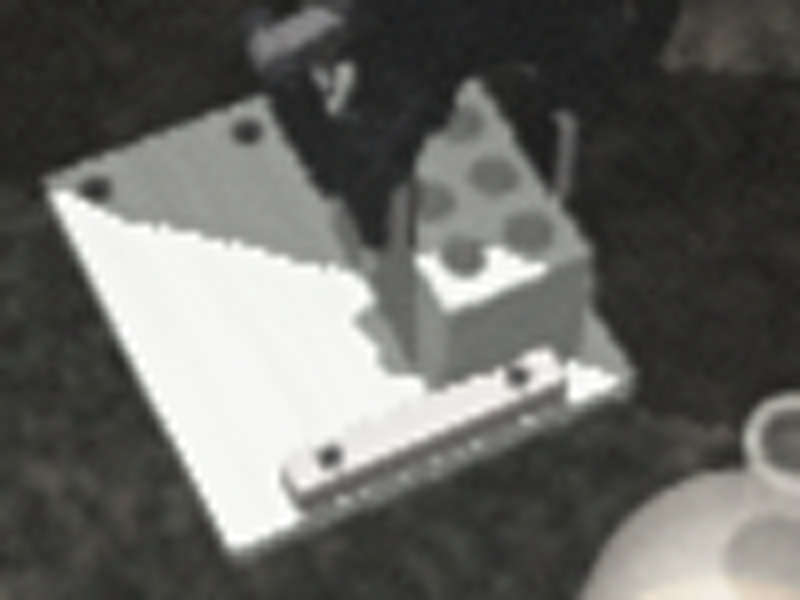

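The block is now tight behind the side stop, with its corner at (430,385) on the stop's top edge. It is parallel to both stops, and the forces hold steady, so I hand in.

```bash
python3 -c "
from station import robot
print(robot.hand_in())"
```

```text
the job is handed in; nothing more can be done
None
```

I handed the job in with the six-well block still gripped and pressed into the corner; the measured push was steady at about 17 N towards the far stop and 19 N towards the side stop, plate friction included, so I judge roughly 10 N or more on each. The hand-in returned no verdict.

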